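# Straighten the row of fruit packs

### The job

Three packs of yellow fruit stand out of line on the packing counter. Take the long aluminium straightedge by its red grip and push the packs with it, keeping the gripper itself off them, until all three stand flush against its edge in one straight row. Leave the straightedge standing there along the row and let go of it.

Things in the scene. Friction and masses are not known exactly. Their poses are not given: they have to be found in the camera images.
- ruler: Loose aluminium straightedge, 0.35 kg: bar 30 mm wide (x), 340 long (y), 30 high, black ticks on top; upright red grip block amid it, 26 (x) by 44 mm (y), from 30 to 115 mm up. Origin: centre of the underside. Stands left or right of the packs, pointing roughly away from the robot. Either long side may push. The like scraper, 110 mm with a black grip, is not the tool.
- pack_a: Fruit pack: black tray, yellow fruit, clear lid; a rigid box 80 mm (x) by 80 (y) by 40 high, loose, 0.15 to 0.27 kg. Origin: centre of its underside. At the start the packs stand side by side across the robot's front with gaps, the middle one farther away, each turned up to 13 degrees. All three are alike.
- pack_b: Fruit pack like pack_a.
- pack_c: Fruit pack like pack_a.
There are look-alikes about, which are no part of the job. What is shaped like the pack_a but pink is not meant. What is shaped like the pack_b but pink is not meant.

How it is judged:
By the outcome, as a careful person would: the job done as asked, in the order asked, and still so for the second after the job is handed in, with the robot touching nothing.
It also fails if it takes over 45 s, if anything falls off the work surface, if the arm or the gripper's body presses on something with over 40 N, if the wrist force passes 120 N, or if a joint passes its speed limit or range.

### The arm

A 7-joint arm with a two-finger parallel gripper is mounted at the origin on the work surface. World frame = base frame: x ahead of the robot, y to its left, z up, the work surface at z = 0. Lengths are in m, angles in rad, forces in N, time in s.
With the tool pointing down it reaches from about 0.4 to 0.85 m from the base axis. Payload 10.4 kg.
Tool frame: the origin (TCP) lies between the finger pads; the fingertips stand 11 mm ahead of it and the grasp point (between the pads) lies 8 mm behind it (r.tcp_to_tips is the distance from the TCP to the fingertips, in m); z points along the fingers, y is the line along which they close (so a half turn about z gives the same grasp; the last joint's range is limited). The gripper opens to 87 mm and grips with 3 to 60 N. Pads are 19 mm wide; open, the fingers measure 117 mm over their backs; the gripper's body (75 mm by 190 mm) begins 51 mm behind the grasp point.
Start: joints at [1.24, 0.332, -0.065, 1.46, 0.022, 1.35, -0.088], TCP at [0.189, -0.596, 0.234] pointing down, gripper open.
Joint ranges: [-2.6, 2.6], [-0.5, 2.12], [-1.47, 1.34], [0.16, 2.42], [-1.27, 4.41], [0.06, 2.06], [-2.6, 2.6]. Speed limits (rad/s): [2.22, 2.22, 2.79, 2.79, 3.14, 3.14, 3.14].

### API

Orientations are given as a unit quaternion [x, y, z, w].
In Python, from bench import r gives the robot as it stands. The module is installed in compiled form; this text tells all that it offers.
- The arm moves only by the shell command python3 -m crank 'ROWS' [FORCE]. ROWS is JSON, a list of rows, each an object of numbers: "claw": the closure, from -1 (fully open) to 1 (shut); "dx", "dy", "dz": the shift along the tool's x, y, z each as a share of 3 cm, from -1 to 1; "ax", "ay", "az": the turn, a rotation vector about the tool's x, y, z each as a share of 6 degrees, from -1 to 1. A call has 1 to 8 rows; each row shifts and turns the commanded pose from where the row before left it, along the tool's axes as they then stand; what a row does not reach is not made up. A row lasts 1/12 s, in which the tool goes at most 41.7 mm and 7.16 degrees, less where a joint would pass 70% of its speed; a pose out of reach is approached as far as the arm can. A call with a number of a shift or a turn outside -1 to 1 is refused whole. A call with a gripper value outside its range is refused whole. The fingers move at their own pace and stop on an object; FORCE is the grip in N (left out, the last holds). Time passes only in rows, so rows that do not move let the fingers close. It gives the time, the measured TCP pose, the force, the opening and the grip force at its end, in the units of the state.
- r.read_state(): the state, without advancing time (a new reading comes with each control period).
- r.camera(name): name is "scene" or "top" or "wrist"; returns a dict with "color" (420x560x3 uint8, red, green, blue), "mtx" (3x3 intrinsics, pixels), "R" (3x3) and "t" (3): a world point X has camera coordinates R X + t; the wrist camera has in their place "hand_eye" (4x4, takes a point from camera to tool coordinates, whose origin is the TCP and whose axes are the flange's). Camera axes: x right, y down, z forward; pixel columns grow to the right and rows downward; lengths in m; the calibration is good to about 2 mm. The wrist camera is an equidistant fisheye: a pixel r from the principal point sees the ray r / f radians off the axis. A picture is of the moment at which its call begins: read the wrist's pose just before it. There is no depth.
- r.close_job(): hands the job in; it is judged then, once.
The state is a dict: "time": time; "joint_positions": joint angles; "joint_vel": joint speeds; "joint_torque": joint torques, N m; "ee_pos": TCP position; "eef_rot": TCP orientation; "ft_force": force on the tool from outside, world axes, zero at the start; "torque": the same for the moment, N m; "width": finger opening in m; "grip_force": force on a finger pad.
Only numpy, scipy, OpenCV 4.12 (cv2) and the standard library are available. Lean on these libraries where they do the work, as an engineer would, in place of code of your own. Each camera call takes 0.05 s, during which the arm holds its last target. There are 200 camera calls.

## Working session

There is one attempt and no reset: what is moved stays moved. The work goes in short steps, Python scripts to look and compute and a shell command to move; the robot and the scene stay as the last step left them, time stands still between calls to the robot, and variables do not carry over. Pictures are saved under pics/ and viewed, at most 10 in all, crops included, and the job is handed in when it is done.

```bash
mkdir -p pics
python3 - <<'E'
from bench import r
import cv2
s=r.read_state();print(s)
for n in("scene","top"):
    c=r.camera(n);cv2.imwrite(f"pics/{n}0.png",c["color"][:,:,::-1]);print(n,c["mtx"],c["R"],c["t"])
c=r.camera("wrist");print(c["hand_eye"],c["mtx"])
E
```

```text
{'time': 0.0, 'joint_positions': array([ 1.24041122,  0.33280453, -0.06472077,  1.46094604,  0.02164462,
        1.34990825, -0.08851715]), 'joint_vel': array([ 3.30218244e-04,  4.18352088e-04, -5.45142747e-04, -6.30606790e-06,
       -7.37542039e-04,  1.03273730e-03, -1.41383371e-03]), 'joint_torque': array([ 3.03661345e-04, -6.23259902e+01,  2.48972053e-02, -3.89903498e+01,
       -6.13070838e-02,  3.96666618e-02,  1.17115678e-04]), 'ee_pos': array([ 0.18922156, -0.59527426,  0.2327938 ]), 'eef_rot': array([ 9.88179102e-01,  1.53302296e-01, -1.55289416e-04, -6.66774471e-04]), 'ft_force': array([ 0.40725007, -0.1454623 ,  0.18607473]), 'torque': array([-0.0242079 ,  0.00086575, -0.01184498]), 'grip_force': 0.0, 'width': 0.08662107020677204}
scene [[406.80363574   0.         280.42587713]
 [  0.         406.80363574 210.41398788]
 [  0.           0.           1.        ]] [[-0.55809511  0.82968834  0.01212873]
 [ 0.6022449   0.41507244 -0.68192078]
 [-0.57081602 -0.37327219 -0.73132547]] [ 0.29102903 -0.28354851  1.20700023]
top [[520.77567072   0.         282.113853  ]
 [  0.         520.77567072 207.36794108]
 [  0.           0.           1.        ]] [[ 4.77863348e-04 -9.99936126e-01 -1.12922929e-02]
 [-9.96246278e-01  5.01453844e-04 -8.65627030e-02]
 [ 8.65628365e-02  1.12912699e-02 -9.96182404e-01]] [0.00516898 0.53860479 1.05539067]
[[ 5.40898756e-04 -9.60852267e-01 -2.77060695e-01  7.62940935e-02]
 [ 9.99999519e-01  2.92952457e-04  9.36309147e-04  3.12458951e-04]
 [-8.18489155e-04 -2.77061068e-01  9.60851963e-01 -1.50691888e-01]
 [ 0.00000000e+00  0.00000000e+00  0.00000000e+00  1.00000000e+00]] [[325.1922621    0.         285.16411388]
 [  0.         325.1922621  215.18592658]
 [  0.           0.           1.        ]]
```

View pics/top0.png

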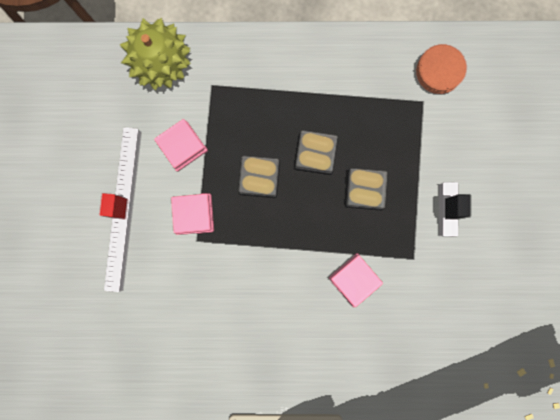

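View pics/scene0.png

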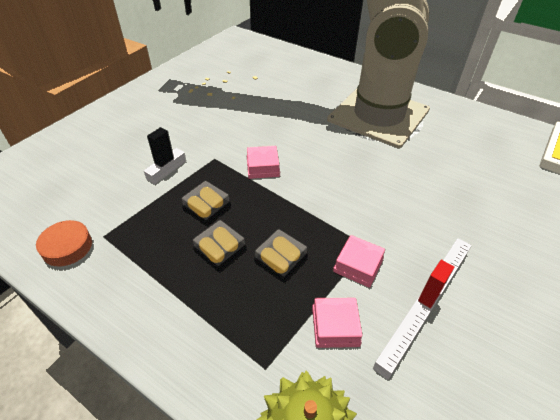

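The top view shows the following:
- **Tool:** the ruler with the red grip is at (118,208).
- **Tool look-alike:** the scraper with the black grip at (454,208). The orange lid at (442,68) is also reddish but is not a grip.
- **Packs:** yellow fruit at (259,176), (317,152) and (367,189).
- **Pack look-alikes:** pink boxes at (181,145), (192,214) and (357,281).

I choose the red-grip ruler and the three yellow packs.

```bash
cat > h.py <<'E'
import numpy as np,cv2
from bench import r
def ray(c,px,z):
    px=np.atleast_2d(px).astype(float);d=np.c_[px,np.ones(len(px))]@np.linalg.inv(c["mtx"]).T@c["R"]
    o=-c["R"].T@c["t"];return o+d*((z-o[2])/d[:,2])[:,None]
def blobs(m,amin=60):
    cs,_=cv2.findContours(m.astype(np.uint8)*255,cv2.RETR_EXTERNAL,cv2.CHAIN_APPROX_NONE)
    return [k[:,0,:] for k in cs if cv2.contourArea(k)>amin]
def rect(c,k,z):
    w=ray(c,k,z)[:,:2];(a,s,g)=cv2.minAreaRect((w*1000).astype(np.float32));return np.round(a,1),np.round(s,1),round(g,1)
def masks(c):
    I=c["color"];h=cv2.cvtColor(I,cv2.COLOR_RGB2HSV).astype(int);H,S,V=h[...,0],h[...,1],h[...,2]
    return dict(red=((H<6)|(H>175))&(S>190)&(V>90),yel=(H>10)&(H<30)&(S>80)&(V>110),pink=(H>160)&(S>80)&(V>150)&(S<190),white=(V>215)&(S<25),dark=(V<90)&(S<90))
E
python3 - <<'E'
from h import *
c=r.camera("top");m=masks(c)
for n,z in(("red",.115),("yel",.035),("pink",.04),("white",.03)):
    for k in blobs(m[n]):print(n,k.mean(0).round(),*rect(c,k,z))
I=c["color"][:,:,::-1];a=cv2.resize(I[110:310,80:400],None,fx=2.5,fy=2.5,interpolation=cv2.INTER_CUBIC);cv2.imwrite("pics/crop1.png",a)
E
```

```text
yel [365. 197.] [ 559.4 -165.1] [63.6 29.6] 78.5
yel [258. 184.] [585.3  55.1] [63.5 29.9] 77.8
yel [367. 179.] [ 596.9 -168.5] [64.6 30.1] 79.2
yel [260. 166.] [622.7  51.5] [64.5 30.2] 79.5
yel [315. 160.] [635.9 -62.2] [64.  30.4] 73.8
yel [317. 142.] [673.  -67.5] [64.2 30.1] 75.6
yel [147.  40.] [894.6 292.5] [32.5 21. ] 44.8
pink [344. 279.] [ 393.3 -119.3] [ 51.5 104.4] 83.6
pink [195. 213.] [524.9 188.3] [79.4 79.7] 5.3
pink [179. 142.] [667.5 214.6] [82.7 76.8] 35.7
white [450. 227.] [ 497.2 -338.2] [28.5 32.7] 88.4
white [115. 253.] [442.6 347.4] [ 31.  150.3] 84.9
white [450. 188.] [ 577.  -340.4] [28.7 27.3] 88.5
white [126. 163.] [631.7 330.3] [ 30.7 150.5] 84.8
```

View pics/crop1.png

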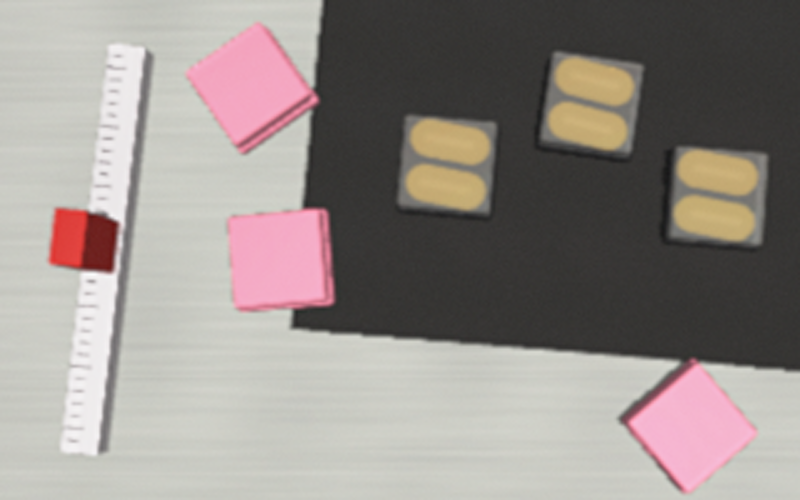

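The crop shows the ruler with the red grip at crop (95,245), running 340 mm, so it matches. The fruit packs on the dark mat are the three targets. Now I turn to the ruler's heading and move toward it.

```bash
python3 -m crank '[{"claw":-1,"dx":1,"az":0.95},{"claw":-1,"dx":1,"az":0.95},{"claw":-1,"dx":1,"az":0.95},{"claw":-1,"dx":1,"az":0.95},{"claw":-1,"dx":1,"dy":-0.9},{"claw":-1,"dx":1,"dy":-1},{"claw":-1,"dx":1,"dy":-1},{"claw":-1,"dx":1,"dy":-1}]' 25
```

```text
invalid input at $[0]: expected keys claw, dx, dy, dz, ax, ay, az
```

```bash
python3 -m crank '[{"claw":-1,"dx":1,"dy":-1},{"claw":-1,"dx":1,"dy":-1},{"claw":-1,"dx":1,"dy":-1},{"claw":-1,"dx":1,"dy":-1},{"claw":-1,"dy":-1},{"claw":-1,"dy":-1},{"claw":-1,"dy":-1},{"claw":-1}]'
```

```text
invalid input at $[0]: expected keys claw, dx, dy, dz, ax, ay, az
```

```bash
python3 -m crank '[{"claw":-1,"dx":1,"dy":0,"dz":0,"ax":0,"ay":0,"az":0.95},{"claw":-1,"dx":1,"dy":0,"dz":0,"ax":0,"ay":0,"az":0.95},{"claw":-1,"dx":1,"dy":0,"dz":0,"ax":0,"ay":0,"az":0.95},{"claw":-1,"dx":1,"dy":0,"dz":0,"ax":0,"ay":0,"az":0.95},{"claw":-1,"dx":1,"dy":-0.9,"dz":0,"ax":0,"ay":0,"az":0},{"claw":-1,"dx":1,"dy":-1,"dz":0,"ax":0,"ay":0,"az":0},{"claw":-1,"dx":1,"dy":-1,"dz":0,"ax":0,"ay":0,"az":0},{"claw":-1,"dx":1,"dy":-1,"dz":0,"ax":0,"ay":0,"az":0}]' 25
```

```text
time: 0.87
ee_pos: [0.4367, -0.4711, 0.2334]
eef_rot: [0.999, -0.045, -0.0, -0.0]
ft_force: [0.9, -0.9, 0.1]
width: 0.0865
grip_force: 0.0
```

```bash
python3 -m crank '[{"claw":-1,"dx":0.4,"dy":-1,"dz":0,"ax":0,"ay":0,"az":0},{"claw":-1,"dx":0.4,"dy":-1,"dz":0,"ax":0,"ay":0,"az":0},{"claw":-1,"dx":0,"dy":-1,"dz":0,"ax":0,"ay":0,"az":0},{"claw":-1,"dx":0,"dy":-1,"dz":0,"ax":0,"ay":0,"az":0},{"claw":-1,"dx":0,"dy":-1,"dz":0,"ax":0,"ay":0,"az":0},{"claw":-1,"dx":0,"dy":-1,"dz":0,"ax":0,"ay":0,"az":0},{"claw":-1,"dx":0,"dy":-1,"dz":0,"ax":0,"ay":0,"az":0},{"claw":-1,"dx":0,"dy":-1,"dz":0,"ax":0,"ay":0,"az":0}]'
python3 -m crank '[{"claw":-1,"dx":0,"dy":-1,"dz":0,"ax":0,"ay":0,"az":0},{"claw":-1,"dx":0,"dy":-1,"dz":0,"ax":0,"ay":0,"az":0},{"claw":-1,"dx":0,"dy":-1,"dz":0,"ax":0,"ay":0,"az":0},{"claw":-1,"dx":0,"dy":-1,"dz":0,"ax":0,"ay":0,"az":0},{"claw":-1,"dx":0,"dy":-1,"dz":0,"ax":0,"ay":0,"az":0},{"claw":-1,"dx":0,"dy":-1,"dz":0,"ax":0,"ay":0,"az":0},{"claw":-1,"dx":0,"dy":-1,"dz":0,"ax":0,"ay":0,"az":0},{"claw":-1,"dx":0,"dy":-1,"dz":0,"ax":0,"ay":0,"az":0}]'
python3 -m crank '[{"claw":-1,"dx":0,"dy":-1,"dz":0,"ax":0,"ay":0,"az":0},{"claw":-1,"dx":0,"dy":-1,"dz":0,"ax":0,"ay":0,"az":0},{"claw":-1,"dx":0,"dy":-1,"dz":0,"ax":0,"ay":0,"az":0},{"claw":-1,"dx":0,"dy":-1,"dz":0,"ax":0,"ay":0,"az":0},{"claw":-1,"dx":0,"dy":-1,"dz":0,"ax":0,"ay":0,"az":0},{"claw":-1,"dx":0,"dy":-1,"dz":0,"ax":0,"ay":0,"az":0},{"claw":-1,"dx":0,"dy":-1,"dz":0,"ax":0,"ay":0,"az":0},{"claw":-1,"dx":0,"dy":0,"dz":0,"ax":0,"ay":0,"az":0}]'
```

```text
time: 1.53
ee_pos: [0.4807, -0.2342, 0.2335]
eef_rot: [0.999, -0.045, -0.0, 0.0]
ft_force: [1.1, -0.3, 0.4]
width: 0.0873
grip_force: 0.0
time: 2.2
ee_pos: [0.5023, 0.0048, 0.2336]
eef_rot: [0.999, -0.045, 0.0, 0.0]
ft_force: [0.4, -0.3, 0.1]
width: 0.0865
grip_force: 0.0
time: 2.87
ee_pos: [0.52, 0.2191, 0.2334]
eef_rot: [0.999, -0.041, -0.0, -0.002]
ft_force: [-0.7, 0.2, 0.1]
width: 0.0868
grip_force: 0.0
```

```bash
python3 -m crank '[{"claw":-1,"dx":0.2,"dy":-1,"dz":0,"ax":0,"ay":0,"az":0},{"claw":-1,"dx":0,"dy":-1,"dz":0,"ax":0,"ay":0,"az":0},{"claw":-1,"dx":0,"dy":-1,"dz":0,"ax":0,"ay":0,"az":0},{"claw":-1,"dx":0,"dy":-1,"dz":0,"ax":0,"ay":0,"az":0},{"claw":-1,"dx":0,"dy":0,"dz":0.5,"ax":0,"ay":0,"az":0},{"claw":-1,"dx":0,"dy":0,"dz":0.5,"ax":0,"ay":0,"az":0},{"claw":-1,"dx":0,"dy":0,"dz":0,"ax":0,"ay":0,"az":0}]'
python3 - <<'E'
from h import *
from scipy.spatial.transform import Rotation as Ro
s=r.read_state();c=r.camera("wrist");cv2.imwrite("pics/w1.png",c["color"][:,:,::-1])
print(s["ee_pos"],s["eef_rot"],s["joint_positions"])
M=c["mtx"];T=c["hand_eye"];R=Ro.from_quat(s["eef_rot"]).as_matrix()
def wray(px,z):
    d=(np.atleast_2d(px)-M[:2,2])/M[0,0];th=np.linalg.norm(d,axis=1,keepdims=True)
    v=np.c_[d/th*np.sin(th),np.cos(th)]@T[:3,:3].T@R.T;o=R@T[:3,3]+s["ee_pos"]
    return o+v*((z-o[2])/v[:,2])[:,None]
for k in blobs(masks(c)["red"],200):
    w=wray(k,.115);print(k.mean(0),cv2.minAreaRect((w[:,:2]*1000).astype(np.float32)))
E
```

```text
time: 3.45
ee_pos: [0.537, 0.331, 0.2002]
eef_rot: [0.999, -0.045, -0.002, 0.001]
ft_force: [0.4, -0.6, 0.2]
width: 0.0868
grip_force: 0.0
[0.53695181 0.33104236 0.20016696] [ 0.9990053  -0.04452651 -0.00202174  0.00130963] [-0.14280569  0.441966   -0.64499765  1.45810262  0.26659707  1.33515627
 -2.46481978]
```

View pics/w1.png

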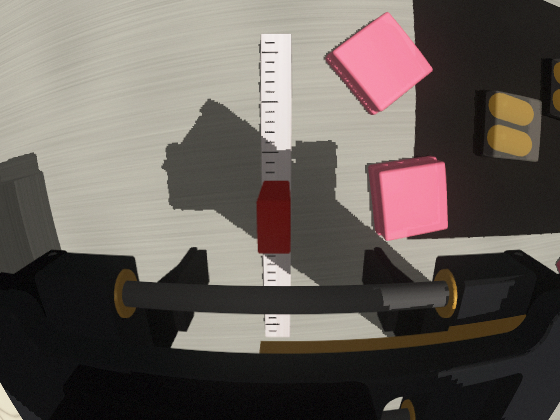

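The wrist view shows the ruler lying parallel between the fingers, with the red grip at (275,215). It is about 8 mm toward +y from the finger centre, which agrees with my measurement. I now shift across, descend and close.

```bash
python3 -m crank '[{"claw":-1,"dx":0,"dy":-0.27,"dz":1,"ax":0,"ay":0,"az":0},{"claw":-1,"dx":0,"dy":0,"dz":1,"ax":0,"ay":0,"az":0},{"claw":-1,"dx":0,"dy":0,"dz":1,"ax":0,"ay":0,"az":0},{"claw":-1,"dx":0,"dy":0,"dz":0.8,"ax":0,"ay":0,"az":0},{"claw":-1,"dx":0,"dy":0,"dz":0.2,"ax":0,"ay":0,"az":0},{"claw":-1,"dx":0,"dy":0,"dz":0,"ax":0,"ay":0,"az":0}]'
python3 -m crank '[{"claw":1,"dx":0,"dy":0,"dz":0,"ax":0,"ay":0,"az":0},{"claw":1,"dx":0,"dy":0,"dz":0,"ax":0,"ay":0,"az":0},{"claw":1,"dx":0,"dy":0,"dz":0,"ax":0,"ay":0,"az":0},{"claw":1,"dx":0,"dy":0,"dz":0,"ax":0,"ay":0,"az":0},{"claw":1,"dx":0,"dy":0,"dz":0,"ax":0,"ay":0,"az":0},{"claw":1,"dx":0,"dy":0,"dz":0,"ax":0,"ay":0,"az":0},{"claw":1,"dx":0,"dy":0,"dz":0,"ax":0,"ay":0,"az":0},{"claw":1,"dx":0,"dy":0,"dz":0,"ax":0,"ay":0,"az":0}]' 40
```

```text
time: 4.0
ee_pos: [0.5387, 0.3386, 0.0828]
eef_rot: [0.999, -0.045, -0.001, 0.001]
ft_force: [0.5, -0.7, 0.5]
width: 0.0868
grip_force: 0.0
time: 4.67
ee_pos: [0.539, 0.3395, 0.0836]
eef_rot: [0.999, -0.045, 0.0, 0.0]
ft_force: [-0.4, -0.0, 0.3]
width: 0.0413
grip_force: 0.0
```

```bash
python3 -m crank '[{"claw":1,"dx":0,"dy":0,"dz":0,"ax":0,"ay":0,"az":0},{"claw":1,"dx":0,"dy":0,"dz":0,"ax":0,"ay":0,"az":0},{"claw":1,"dx":0,"dy":0,"dz":0,"ax":0,"ay":0,"az":0},{"claw":1,"dx":0,"dy":0,"dz":0,"ax":0,"ay":0,"az":0},{"claw":1,"dx":0,"dy":0,"dz":0,"ax":0,"ay":0,"az":0}]'
python3 -m crank '[{"claw":1,"dx":0,"dy":0,"dz":-0.3,"ax":0,"ay":0,"az":0},{"claw":1,"dx":0,"dy":0,"dz":-0.7,"ax":0,"ay":0,"az":0},{"claw":1,"dx":0,"dy":0,"dz":-1,"ax":0,"ay":0,"az":0},{"claw":1,"dx":0,"dy":0,"dz":-1,"ax":0,"ay":0,"az":0},{"claw":1,"dx":0,"dy":0,"dz":-0.5,"ax":0,"ay":0,"az":0},{"claw":1,"dx":0,"dy":0,"dz":0,"ax":0,"ay":0,"az":0}]'
```

```text
time: 5.08
ee_pos: [0.5389, 0.3395, 0.0835]
eef_rot: [0.999, -0.045, -0.0, 0.0]
ft_force: [-0.3, -0.0, -0.6]
width: 0.0258
grip_force: 40.0
time: 5.58
ee_pos: [0.5402, 0.3408, 0.193]
eef_rot: [0.999, -0.045, 0.003, -0.002]
ft_force: [0.9, 0.3, -2.9]
width: 0.0258
grip_force: 40.0
```

```bash
python3 -m crank '[{"claw":1,"dx":0,"dy":0,"dz":0,"ax":0,"ay":0,"az":-0.5},{"claw":1,"dx":0,"dy":0,"dz":0,"ax":0,"ay":0,"az":-0.9},{"claw":1,"dx":0,"dy":0,"dz":0,"ax":0,"ay":0,"az":-0.9},{"claw":1,"dx":0,"dy":0,"dz":0,"ax":0,"ay":0,"az":-0.9},{"claw":1,"dx":0,"dy":0,"dz":0,"ax":0,"ay":0,"az":-0.9},{"claw":1,"dx":0,"dy":0,"dz":0,"ax":0,"ay":0,"az":-0.9},{"claw":1,"dx":0,"dy":0,"dz":0,"ax":0,"ay":0,"az":-0.9},{"claw":1,"dx":0,"dy":0,"dz":0,"ax":0,"ay":0,"az":-0.9}]'
python3 -m crank '[{"claw":1,"dx":0,"dy":0,"dz":0,"ax":0,"ay":0,"az":-0.9},{"claw":1,"dx":0,"dy":0,"dz":0,"ax":0,"ay":0,"az":-0.9},{"claw":1,"dx":0,"dy":0,"dz":0,"ax":0,"ay":0,"az":-0.9},{"claw":1,"dx":0,"dy":0,"dz":0,"ax":0,"ay":0,"az":-0.9},{"claw":1,"dx":0,"dy":0,"dz":0,"ax":0,"ay":0,"az":-0.9},{"claw":1,"dx":0,"dy":0,"dz":0,"ax":0,"ay":0,"az":-0.9},{"claw":1,"dx":0,"dy":0,"dz":0,"ax":0,"ay":0,"az":-0.9},{"claw":1,"dx":0,"dy":0,"dz":0,"ax":0,"ay":0,"az":-0.9}]'
python3 -m crank '[{"claw":1,"dx":0,"dy":0,"dz":0,"ax":0,"ay":0,"az":-0.85},{"claw":1,"dx":0,"dy":0,"dz":0,"ax":0,"ay":0,"az":0},{"claw":1,"dx":0,"dy":0,"dz":0,"ax":0,"ay":0,"az":0}]'
python3 -c "
from bench import r
from scipy.spatial.transform import Rotation as R
s=r.read_state();print(R.from_quat(s['eef_rot']).as_matrix().round(4),s['joint_positions'].round(2))"
```

```text
time: 6.25
ee_pos: [0.5383, 0.339, 0.1868]
eef_rot: [0.951, 0.308, -0.001, 0.0]
ft_force: [-0.6, 0.1, -2.9]
width: 0.0255
grip_force: 40.0
time: 6.92
ee_pos: [0.5384, 0.339, 0.1869]
eef_rot: [0.771, 0.637, -0.001, -0.0]
ft_force: [-0.1, -0.2, -3.3]
width: 0.026
grip_force: 40.0
time: 7.17
ee_pos: [0.5385, 0.3391, 0.1873]
eef_rot: [0.744, 0.668, -0.001, -0.0]
ft_force: [0.4, -0.8, -3.4]
width: 0.026
grip_force: 40.0
[[ 1.084e-01  9.941e-01 -1.700e-03]
 [ 9.941e-01 -1.084e-01 -8.000e-04]
 [-9.000e-04 -1.600e-03 -1.000e+00]] [ 0.02  0.54 -0.91  1.45  0.43  1.36 -1.02]
```

```bash
python3 -m crank '[{"claw":1,"dx":-0.5,"dy":0.5,"dz":0,"ax":0,"ay":0,"az":0},{"claw":1,"dx":-1,"dy":0,"dz":0,"ax":0,"ay":0,"az":0},{"claw":1,"dx":-1,"dy":0,"dz":0,"ax":0,"ay":0,"az":0},{"claw":1,"dx":-1,"dy":0,"dz":0,"ax":0,"ay":0,"az":0},{"claw":1,"dx":-1,"dy":0,"dz":0,"ax":0,"ay":0,"az":0},{"claw":1,"dx":-1,"dy":0,"dz":0,"ax":0,"ay":0,"az":0},{"claw":1,"dx":-1,"dy":0,"dz":0,"ax":0,"ay":0,"az":0},{"claw":1,"dx":-1,"dy":0,"dz":0,"ax":0,"ay":0,"az":0}]'
python3 -m crank '[{"claw":1,"dx":-1,"dy":0,"dz":0,"ax":0,"ay":0,"az":0},{"claw":1,"dx":-1,"dy":0,"dz":0,"ax":0,"ay":0,"az":0},{"claw":1,"dx":-1,"dy":0,"dz":0,"ax":0,"ay":0,"az":0},{"claw":1,"dx":-1,"dy":0,"dz":0,"ax":0,"ay":0,"az":0},{"claw":1,"dx":-1,"dy":0,"dz":0,"ax":0,"ay":0,"az":0},{"claw":1,"dx":-0.5,"dy":0,"dz":0,"ax":0,"ay":0,"az":0},{"claw":1,"dx":0,"dy":0,"dz":0,"ax":0,"ay":0,"az":0},{"claw":1,"dx":0,"dy":0,"dz":0,"ax":0,"ay":0,"az":0}]'
python3 - <<'E'
from h import *
c=r.camera("top");cv2.imwrite("pics/top2.png",c["color"][:,:,::-1]);m=masks(c)
for k in blobs(m["white"]):print(k.mean(0).round(),*rect(c,k,.133))
E
```

```text
time: 7.83
ee_pos: [0.5295, 0.1127, 0.1881]
eef_rot: [0.745, 0.667, -0.0, -0.0]
ft_force: [0.6, -0.3, -3.7]
width: 0.0252
grip_force: 40.0
time: 8.5
ee_pos: [0.5123, -0.0507, 0.1883]
eef_rot: [0.745, 0.667, -0.0, -0.0]
ft_force: [0.1, 0.3, -3.3]
width: 0.0255
grip_force: 40.0
[450. 227.] [ 492.2 -307.2] [23.9 29.6] 88.5
[396. 225.] [ 496.2 -206.8] [33.3 29.5] 88.9
[240. 208.] [527.7  80.1] [65.6 28.6] 83.8
[450. 188.] [ 563.4 -309.1] [24.1 22.8] 88.5
```

View pics/top2.png

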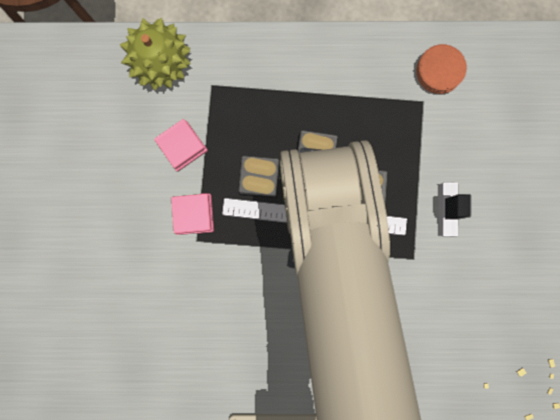

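The view shows the ruler hovering near-side of the packs, ends at (224,208) and (406,226), tilted 6° as planned and clear of the pink box at (192,214). I now lower it.

```bash
python3 -m crank '[{"claw":1,"dx":0,"dy":0,"dz":0.8,"ax":0,"ay":0,"az":0},{"claw":1,"dx":0,"dy":0,"dz":1,"ax":0,"ay":0,"az":0},{"claw":1,"dx":0,"dy":0,"dz":1,"ax":0,"ay":0,"az":0},{"claw":1,"dx":0,"dy":0,"dz":0.5,"ax":0,"ay":0,"az":0},{"claw":1,"dx":0,"dy":0,"dz":0,"ax":0,"ay":0,"az":0},{"claw":1,"dx":0,"dy":0,"dz":0,"ax":0,"ay":0,"az":0}]'
python3 -m crank '[{"claw":1,"dx":0,"dy":0,"dz":0.05,"ax":0,"ay":0,"az":0},{"claw":1,"dx":0,"dy":0,"dz":0,"ax":0,"ay":0,"az":0}]'
```

```text
time: 9.05
ee_pos: [0.5125, -0.0484, 0.0895]
eef_rot: [0.743, 0.669, -0.0, -0.001]
ft_force: [0.8, -0.4, -4.2]
width: 0.0261
grip_force: 40.0
time: 9.22
ee_pos: [0.5137, -0.0495, 0.0894]
eef_rot: [0.743, 0.669, 0.001, 0.001]
ft_force: [-0.3, 0.2, -4.0]
width: 0.0259
grip_force: 40.0
```

```bash
python3 -m crank '[{"claw":1,"dx":0,"dy":0,"dz":0.12,"ax":0,"ay":0,"az":0},{"claw":1,"dx":0,"dy":0,"dz":0,"ax":0,"ay":0,"az":0},{"claw":1,"dx":0,"dy":0,"dz":0,"ax":0,"ay":0,"az":0},{"claw":1,"dx":0,"dy":0,"dz":0,"ax":0,"ay":0,"az":0}]'
```

```text
time: 9.55
ee_pos: [0.5128, -0.05, 0.0847]
eef_rot: [0.744, 0.669, 0.0, 0.0]
ft_force: [0.4, 0.5, -3.4]
width: 0.0259
grip_force: 40.0
```

```bash
python3 -m crank '[{"claw":1,"dx":0,"dy":0.2,"dz":0,"ax":0,"ay":0,"az":0},{"claw":1,"dx":0,"dy":0.2,"dz":0,"ax":0,"ay":0,"az":0},{"claw":1,"dx":0,"dy":0.2,"dz":0,"ax":0,"ay":0,"az":0},{"claw":1,"dx":0,"dy":0.2,"dz":0,"ax":0,"ay":0,"az":0},{"claw":1,"dx":0,"dy":0.2,"dz":0,"ax":0,"ay":0,"az":0},{"claw":1,"dx":0,"dy":0.2,"dz":0,"ax":0,"ay":0,"az":0},{"claw":1,"dx":0,"dy":0.2,"dz":0,"ax":0,"ay":0,"az":0},{"claw":1,"dx":0,"dy":0.2,"dz":0,"ax":0,"ay":0,"az":0}]'
python3 -m crank '[{"claw":1,"dx":0,"dy":0.2,"dz":0,"ax":0,"ay":0,"az":0},{"claw":1,"dx":0,"dy":0.2,"dz":0,"ax":0,"ay":0,"az":0},{"claw":1,"dx":0,"dy":0.2,"dz":0,"ax":0,"ay":0,"az":0},{"claw":1,"dx":0,"dy":0.2,"dz":0,"ax":0,"ay":0,"az":0},{"claw":1,"dx":0,"dy":0.2,"dz":0,"ax":0,"ay":0,"az":0},{"claw":1,"dx":0,"dy":0.2,"dz":0,"ax":0,"ay":0,"az":0},{"claw":1,"dx":0,"dy":0.2,"dz":0,"ax":0,"ay":0,"az":0},{"claw":1,"dx":0,"dy":0.2,"dz":0,"ax":0,"ay":0,"az":0}]'
```

```text
time: 10.22
ee_pos: [0.5609, -0.055, 0.0842]
eef_rot: [0.743, 0.669, -0.0, -0.0]
ft_force: [-1.6, 0.2, -4.1]
width: 0.0258
grip_force: 40.0
time: 10.88
ee_pos: [0.6085, -0.0601, 0.0844]
eef_rot: [0.744, 0.669, -0.0, -0.0]
ft_force: [-3.8, 0.5, -2.4]
width: 0.0258
grip_force: 40.0
```

```bash
python3 -m crank '[{"claw":1,"dx":0,"dy":0.15,"dz":0,"ax":0,"ay":0,"az":0},{"claw":1,"dx":0,"dy":0.1,"dz":0,"ax":0,"ay":0,"az":0},{"claw":1,"dx":0,"dy":0.1,"dz":0,"ax":0,"ay":0,"az":0},{"claw":1,"dx":0,"dy":0.1,"dz":0,"ax":0,"ay":0,"az":0},{"claw":1,"dx":0,"dy":0.1,"dz":0,"ax":0,"ay":0,"az":0},{"claw":1,"dx":0,"dy":0.1,"dz":0,"ax":0,"ay":0,"az":0},{"claw":1,"dx":0,"dy":0.1,"dz":0,"ax":0,"ay":0,"az":0},{"claw":1,"dx":0,"dy":0.1,"dz":0,"ax":0,"ay":0,"az":0}]'
python3 -m crank '[{"claw":1,"dx":0,"dy":0.08,"dz":0,"ax":0,"ay":0,"az":0},{"claw":1,"dx":0,"dy":0.06,"dz":0,"ax":0,"ay":0,"az":0},{"claw":1,"dx":0,"dy":0.04,"dz":0,"ax":0,"ay":0,"az":0},{"claw":1,"dx":0,"dy":0.02,"dz":0,"ax":0,"ay":0,"az":0},{"claw":1,"dx":0,"dy":0,"dz":0,"ax":0,"ay":0,"az":0},{"claw":1,"dx":0,"dy":0,"dz":0,"ax":0,"ay":0,"az":0}]'
python3 - <<'E'
from h import *
for n in("top","scene"):
    c=r.camera(n);I=c["color"][:,:,::-1]
    a=I[90:230,200:420] if n=="top" else I[130:340,120:400]
    cv2.imwrite(f"pics/{n}3.png",cv2.resize(a,None,fx=2.8,fy=2.8,interpolation=cv2.INTER_CUBIC));m=masks(c)
    for k in blobs(m["yel"]):print(n,k.mean(0).round(),*rect(c,k,.035))
E
```

```text
time: 11.55
ee_pos: [0.6337, -0.0628, 0.0844]
eef_rot: [0.744, 0.669, -0.0, 0.0]
ft_force: [-3.5, 1.3, -3.2]
width: 0.0257
grip_force: 40.0
time: 12.05
ee_pos: [0.6396, -0.0634, 0.0845]
eef_rot: [0.744, 0.669, 0.0, 0.0]
ft_force: [-1.8, 0.4, -3.3]
width: 0.0258
grip_force: 40.0
top [263. 136.] [687.1  44.1] [64.5 31. ] 77.2
top [265. 118.] [724.7  40.1] [64.9 30.6] 77.6
top [147.  40.] [894.1 292. ] [31.1 21. ] 44.8
scene [308. 408.] [826.8 258.5] [27.6 19.8] 23.2
scene [238. 294.] [732.5  45.9] [68.7 31. ] 76.8
scene [251. 281.] [695.2  49.9] [69.  32.4] 76.6
scene [197. 262.] [720.6 -62.7] [70.9 31.4] 77.3
scene [211. 251.] [683.4 -59.3] [70.8 31.2] 77.1
scene [161. 234.] [ 708.1 -173.1] [73.7 31.4] 78.7
scene [174. 225.] [ 676.6 -170.6] [73.  25.8] 81.1
scene [557. 147.] [-87.5 455.2] [122.   16.2] 8.8
scene [74. 81.] [ 416.7 -823.9] [ 40.5 186.8] 84.3
scene [135.  46.] [ 145.3 -865.3] [135.3  70.3] 54.5
```

View pics/scene3.png

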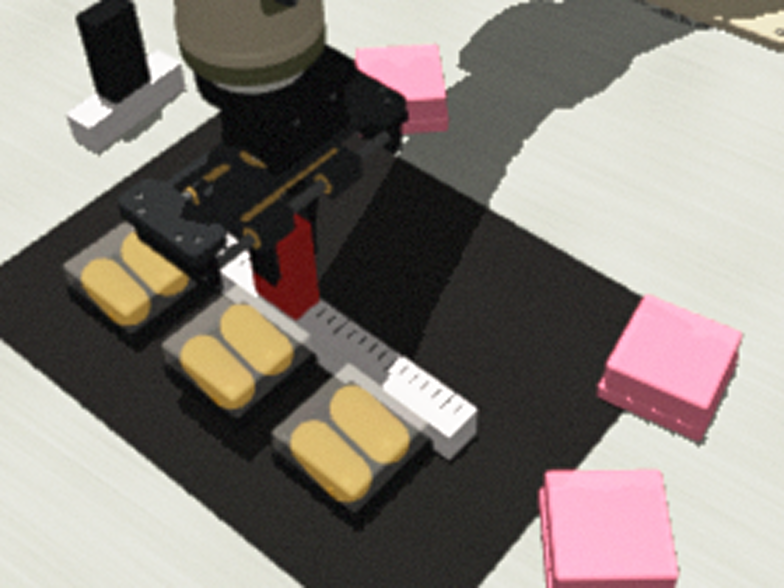

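The view shows all three packs against the far edge of the ruler, at crop (130,275), (235,350) and (350,440). I now set the ruler down and release it.

```bash
python3 -m crank '[{"claw":1,"dx":0,"dy":0.03,"dz":0.03,"ax":0,"ay":0,"az":0},{"claw":1,"dx":0,"dy":0.02,"dz":0.02,"ax":0,"ay":0,"az":0},{"claw":1,"dx":0,"dy":0,"dz":0,"ax":0,"ay":0,"az":0},{"claw":1,"dx":0,"dy":0,"dz":0,"ax":0,"ay":0,"az":0}]'
```

```text
time: 12.48
ee_pos: [0.6408, -0.0634, 0.0835]
eef_rot: [0.743, 0.669, -0.0, 0.0]
ft_force: [-5.3, 0.1, 2.8]
width: 0.0258
grip_force: 40.0
```

```bash
python3 -m crank '[{"claw":1,"dx":0,"dy":0,"dz":-0.01,"ax":0,"ay":0,"az":0},{"claw":1,"dx":0,"dy":0,"dz":0,"ax":0,"ay":0,"az":0},{"claw":1,"dx":0,"dy":0,"dz":0,"ax":0,"ay":0,"az":0}]' 5
python3 -m crank '[{"claw":-0.2,"dx":0,"dy":0,"dz":0,"ax":0,"ay":0,"az":0},{"claw":-0.2,"dx":0,"dy":0,"dz":0,"ax":0,"ay":0,"az":0},{"claw":-0.2,"dx":0,"dy":0,"dz":0,"ax":0,"ay":0,"az":0},{"claw":-0.2,"dx":0,"dy":0,"dz":0,"ax":0,"ay":0,"az":0},{"claw":-0.2,"dx":0,"dy":0,"dz":0,"ax":0,"ay":0,"az":0},{"claw":-0.2,"dx":0,"dy":0,"dz":0,"ax":0,"ay":0,"az":0}]'
```

```text
time: 12.73
ee_pos: [0.641, -0.0635, 0.0835]
eef_rot: [0.743, 0.669, 0.0, 0.0]
ft_force: [-3.9, 0.4, 1.7]
width: 0.0258
grip_force: 5.0
time: 13.23
ee_pos: [0.6411, -0.0636, 0.0833]
eef_rot: [0.744, 0.669, 0.0, 0.0]
ft_force: [0.2, -0.0, -0.3]
width: 0.0508
grip_force: 0.0
```

Released with about 12 mm of clearance on each side. I lift straight up, then back the arm off so the cameras can see.

```bash
python3 -m crank '[{"claw":-0.2,"dx":0,"dy":0,"dz":-0.4,"ax":0,"ay":0,"az":0},{"claw":-0.2,"dx":0,"dy":0,"dz":-1,"ax":0,"ay":0,"az":0},{"claw":-0.2,"dx":0,"dy":0,"dz":-1,"ax":0,"ay":0,"az":0},{"claw":-0.2,"dx":0,"dy":0,"dz":-1,"ax":0,"ay":0,"az":0},{"claw":-0.2,"dx":0,"dy":0,"dz":-1,"ax":0,"ay":0,"az":0},{"claw":-0.2,"dx":0,"dy":-1,"dz":-0.5,"ax":0,"ay":0,"az":0},{"claw":-0.2,"dx":0,"dy":-1,"dz":0,"ax":0,"ay":0,"az":0},{"claw":-0.2,"dx":0,"dy":-1,"dz":0,"ax":0,"ay":0,"az":0}]'
python3 -m crank '[{"claw":-0.2,"dx":0,"dy":-1,"dz":0,"ax":0,"ay":0,"az":0},{"claw":-0.2,"dx":0,"dy":-1,"dz":0,"ax":0,"ay":0,"az":0},{"claw":-0.2,"dx":0,"dy":-1,"dz":0,"ax":0,"ay":0,"az":0},{"claw":-0.2,"dx":0,"dy":-1,"dz":0,"ax":0,"ay":0,"az":0},{"claw":-0.2,"dx":0,"dy":0,"dz":0,"ax":0,"ay":0,"az":0},{"claw":-0.2,"dx":0,"dy":0,"dz":0,"ax":0,"ay":0,"az":0}]'
python3 - <<'E'
from h import *
c=r.camera("top");I=c["color"][:,:,::-1];m=masks(c)
cv2.imwrite("pics/top4.png",cv2.resize(I[90:230,200:420],None,fx=3.6,fy=3.6,interpolation=cv2.INTER_CUBIC))
for n,z in(("yel",.035),("white",.03)):
    for k in blobs(m[n]):print(n,k.mean(0).round(),*rect(c,k,z))
E
```

```text
time: 13.9
ee_pos: [0.5511, -0.0532, 0.2319]
eef_rot: [0.743, 0.669, 0.001, 0.001]
ft_force: [-0.2, 0.5, 1.2]
width: 0.0522
grip_force: 0.0
time: 14.4
ee_pos: [0.4316, -0.0415, 0.2315]
eef_rot: [0.744, 0.669, -0.001, 0.002]
ft_force: [0.3, 0.1, 0.4]
width: 0.052
grip_force: 0.0
yel [370. 146.] [ 664.6 -176.7] [64.3 30.8] 76.4
yel [316. 139.] [679.7 -66.1] [64.1 29.4] 89.9
yel [263. 135.] [688.3  44.1] [64.1 31.1] 76.7
yel [372. 128.] [ 702.1 -180.6] [64.8 31.1] 78.3
yel [318. 123.] [714.  -69.8] [63.9 30.6] 77.5
yel [265. 117.] [725.9  39.8] [64.9 30.5] 77.1
yel [147.  40.] [894.6 292.5] [32.5 21. ] 44.8
white [450. 227.] [ 497.2 -339.2] [26.5 32.7] 88.5
white [450. 188.] [ 577.  -341.4] [26.7 27.2] 88.5
white [363. 163.] [ 630.5 -162.9] [148.3  28.7] 83.8
white [269. 153.] [650.9  26.9] [146.3  28.5] 83.8
```

View pics/top4.png

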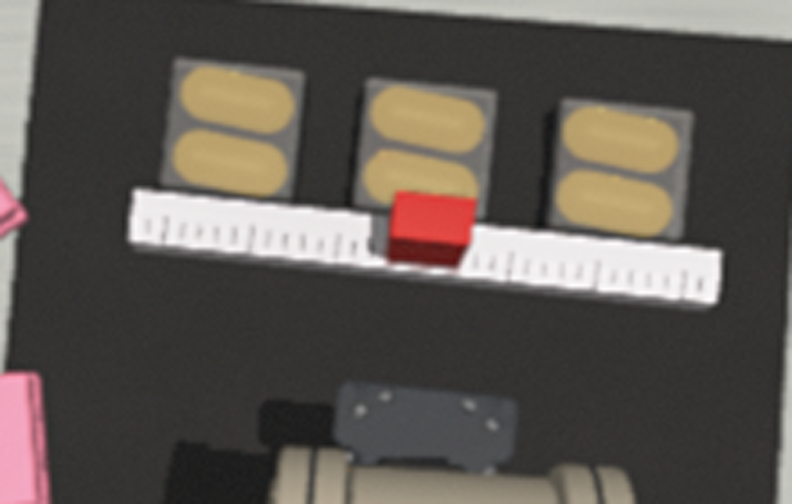

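The view shows the three packs in line along the ruler's edge. Their offsets along the edge normal agree within 0.2 mm, and the ruler edge meets the pack faces within about 1 mm. The gripper is clear of everything.

```bash
python3 -c "
from bench import r
print(r.close_job())"
```

```text
the job is handed in; nothing more can be done
None
```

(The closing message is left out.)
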